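# Find the blue-capped vial in the closed boxes

## Robot

A 6-joint arm with a two-finger parallel gripper is mounted at the origin on a cart in front of the work surface, level with it; the furniture and walls round the work are solid. World frame = base frame: x ahead of the robot, y to its left, z up, the work surface at z = 0. Lengths are in m, angles in rad, forces in N, time in s.
With the tool pointing down it reaches from about 0.425 to 0.95 m from the base axis. Payload 3.5 kg.
Tool frame: the origin (TCP) lies midway between the tips of the shut fingers; the grasp point (between the pads) lies ctrl.grasp_offset behind it (ctrl.grasp_offset is the distance from the TCP to the grasp point, in m); x points along the fingers, y is the direction in which the jaws open and shut, and the axes are right-handed (so a half turn about x gives the same grasp; the last joint's range is limited). The gripper opens to 85 mm and grips with 20 to 120 N. Pads are 22 mm wide; open, the fingers measure 114 mm over their backs; the gripper's body (76 mm by 85 mm) begins 54 mm behind the grasp point. The pads swing forward as they close: fully open they stand 13 mm farther back than shut.
Start: joints at [-1.276, 0.286, 1.577, -0, 1.279, -0.15], TCP at [0.29, -0.609, 0.231] pointing down, gripper open.
Joint ranges: [-2.77, 2.77], [-0.9, 2.22], [0.21, 2.48], [-1.53, 4.67], [0.24, 2.81], [-2.84, 2.84]. Speed limits (rad/s): [2.79, 2.79, 3.14, 3.14, 3.14, 3.14].

## Interface

Orientations are given as a unit quaternion [x, y, z, w].
In Python, from plant import readout, read_camera, sign_off, ctrl gives the robot as it stands.
- The arm moves only by the tool drive_tool, never from a script. Its argument "steps" is a list of rows, each a list of 5 numbers: the shift along the tool's x, y, z in cm, then the turn about the tool's x in degrees, then the opening, from 0 (shut) to 1 (fully open). A call has 1 to 10 rows; each row shifts and turns the commanded pose from where the row before left it, along the tool's axes as they then stand; what a row does not reach is not made up. A row lasts 1/10 s, in which the tool goes at most 50 mm and 8.59 degrees, less where a joint would pass 70% of its speed; a pose out of reach is approached as far as the arm can. A call is refused whole if a number of a shift passes 5 or a number of a turn 8.59, either way. A call with a gripper value outside its range is refused whole. The fingers move at their own pace and stop on an object; "force" is the grip in N (left out, the last holds). Time passes only in rows, so rows that do not move let the fingers close. It gives the time, the measured TCP pose, the force and the opening at its end, in the units of the state.
- readout.get_state(): the state, without advancing time (a new reading comes with each control period).
- read_camera(name): name is "scene" or "top" or "wrist"; returns a dict with "frame" (400x640x3 uint8, red, green, blue), "vertical_fov" (degrees; the focal length in pixels is half the picture's height over the tangent of half this angle, whatever the lens; pixels are square), "cx", "cy" (the principal point, pixels), "eye" and "orientation" of the camera in the world. Camera axes: x right, y up, looking along -z (the intrinsics and any distortion apply to the point x, -y, -z); pixel columns grow to the right and rows downward; lengths in m; the calibration is good to about 2 mm. The wrist camera is an equidistant fisheye: a pixel r from the principal point sees the ray r / f radians off the axis. A picture is of the moment at which its call begins. There is no depth.
- sign_off(): hands the job in, once; it reports no verdict.
The state is a dict: "time": time; "qpos": joint angles; "dq": joint speeds; "joint_efforts": joint torques, N m; "eef_pos": TCP position; "tcp_rot": TCP orientation; "contact_force": force on the tool from outside, world axes, zero at the start; "wrist_torque": the same for the moment, N m; "opening": opening from 0.0 (shut) to 1.0 (fully open).
Only numpy, scipy, OpenCV 4.12 (cv2) and the standard library are available. Lean on these libraries where they do the work, as an engineer would, in place of code of your own. Each camera call takes 0.05 s, during which the arm holds its last target. There are 200 camera calls.

## Task

One of the three closed grey boxes holds the brown vial with the blue cap. Look for it by opening the boxes by their lid knobs, never with more than one lid open at a time; take that vial out, keeping it upright, and set it down gently (not dropped) standing in the steel tray. At the end all three lids must be fully shut again, with the other two vials still standing in their boxes and nothing else on the bench pushed about.

Things in the scene. Friction and masses are not known exactly. Their poses are not given: they have to be found in the camera images.
- box_a: one of three identical grey storage boxes with a white hinged lid, fixed to the bench; 90 (x) x 130 (y) x 62 mm high without lid, walls 4 mm, inner floor 5 mm above the bench. Origin: centre of its underside; +z up, -x is the knob side (to the robot's right, for the boxes are turned about a quarter turn), the hinge runs along y on the opposite (left) top edge, at x = +45, z = +62 mm. Each box holds one vial, standing upright; which one varies.
- lid_a (a joint): angle of the lid of box_a about its hinge, rad: 0 = shut, 1.57 = standing upright, 1.75 = fully open (stop). The lid is 6 mm thick, weighs 120 g, and its stiff hinge (0.15 N m) keeps it at whatever angle it is left.
- lid_a_knob (a point): centre of the lid knob of box_a: an orange barrel lying along the box's y, 16 mm in diameter, 18 mm long, held out beyond the lid's free edge on an 8 mm round stem in the plane of the lid; 118 mm from the hinge line and, with the lid shut, 3.5 mm above it (65.5 mm above the bench) and 26 mm clear of the lid's edge. Pinched on its two flat ends, it can turn between the fingers as the lid swings. Its axes turn with the lid.
- box_b: one of three identical grey storage boxes with a white hinged lid, fixed to the bench; 90 (x) x 130 (y) x 62 mm high without lid, walls 4 mm, inner floor 5 mm above the bench. Origin: centre of its underside; +z up, -x is the knob side (to the robot's right, for the boxes are turned about a quarter turn), the hinge runs along y on the opposite (left) top edge, at x = +45, z = +62 mm. Each box holds one vial, standing upright; which one varies.
- lid_b (a joint): angle of the lid of box_b about its hinge, rad: 0 = shut, 1.57 = standing upright, 1.75 = fully open (stop). The lid is 6 mm thick, weighs 120 g, and its stiff hinge (0.15 N m) keeps it at whatever angle it is left.
- lid_b_knob (a point): centre of the lid knob of box_b: an orange barrel lying along the box's y, 16 mm in diameter, 18 mm long, held out beyond the lid's free edge on an 8 mm round stem in the plane of the lid; 118 mm from the hinge line and, with the lid shut, 3.5 mm above it (65.5 mm above the bench) and 26 mm clear of the lid's edge. Pinched on its two flat ends, it can turn between the fingers as the lid swings. Its axes turn with the lid.
- box_c: one of three identical grey storage boxes with a white hinged lid, fixed to the bench; 90 (x) x 130 (y) x 62 mm high without lid, walls 4 mm, inner floor 5 mm above the bench. Origin: centre of its underside; +z up, -x is the knob side (to the robot's right, for the boxes are turned about a quarter turn), the hinge runs along y on the opposite (left) top edge, at x = +45, z = +62 mm. Each box holds one vial, standing upright; which one varies.
- lid_c (a joint): angle of the lid of box_c about its hinge, rad: 0 = shut, 1.57 = standing upright, 1.75 = fully open (stop). The lid is 6 mm thick, weighs 120 g, and its stiff hinge (0.15 N m) keeps it at whatever angle it is left.
- lid_c_knob (a point): centre of the lid knob of box_c: an orange barrel lying along the box's y, 16 mm in diameter, 18 mm long, held out beyond the lid's free edge on an 8 mm round stem in the plane of the lid; 118 mm from the hinge line and, with the lid shut, 3.5 mm above it (65.5 mm above the bench) and 26 mm clear of the lid's edge. Pinched on its two flat ends, it can turn between the fingers as the lid swings. Its axes turn with the lid.
- vial_blue_mid (a point): the wanted vial: brown glass body, BLUE cap, 20 mm in diameter (cap 17 mm), 53 mm tall, about 30 g; point at its centre, half-way up; z along its axis. It stands in one of the closed boxes, within 30 mm of the box's middle.
- vial_black_mid (a point): another vial, brown glass with a black cap, 20 mm in diameter, 49 mm tall; centre, half-way up. In another of the boxes; stays there.
- vial_white_mid (a point): another vial, white with a cream cap, 20 mm in diameter, 43 mm tall; centre, half-way up. In another of the boxes; stays there.
- tray: square shallow steel tray, 104 x 104 mm, walls 3 mm thick and 12 mm high, floor 3 mm thick, fixed to the bench, left or right of the boxes; origin: centre of its underside, z up. Beware beside the work: a coater 0.21 to 0.32 m high stands behind the left end (x over 0.53, y over 0.26 m), and hoods hang over the back of the bench (x over 0.60, from 0.53 m up), which a raised wrist can meet.
- wipes_box: bystander: carton of wipes, cream with a green top, 62 x 170 x 52 mm; origin: centre of its underside
- pen: bystander: blue and black ball pen, 140 mm long, 9 mm thick, lying; origin: centre of its underside
- wafer_tub: bystander: round cream screw-top tub, 68 mm in diameter, 46 mm high; origin: centre of its underside
- swab_tub: bystander: white tub with a green lid, 58 mm in diameter, 68 mm high; origin: centre of its underside
- amber_bottle: bystander: brown bottle with a white cap, 52 mm in diameter, 114 mm high; origin: centre of its underside
- dropper_bottle: bystander: brown dropper bottle with a black cap, 38 mm in diameter, 80 mm high; origin: centre of its underside

How it is judged:
On the way, in this order (a step that is already met when the one before it is completed fails the run):
1. the box with the blue-capped vial stands open (lid past 1.0 rad), the vial in it (((x of vial_blue_mid in the frame of box_a between -0.06 and 0.06 m and y of vial_blue_mid in the frame of box_a between -0.06 and 0.06 m and height (world z) of vial_blue_mid below 0.07 m and value of joint lid_a above 1 rad) or (x of vial_blue_mid in the frame of box_b between -0.06 and 0.06 m and y of vial_blue_mid in the frame of box_b between -0.06 and 0.06 m and height (world z) of vial_blue_mid below 0.07 m and value of joint lid_b above 1 rad) or (x of vial_blue_mid in the frame of box_c between -0.06 and 0.06 m and y of vial_blue_mid in the frame of box_c between -0.06 and 0.06 m and height (world z) of vial_blue_mid below 0.07 m and value of joint lid_c above 1 rad))), for 0.2 s.
2. the vial is lifted clear of the box (its centre over 95 mm above the bench), upright (height (world z) of vial_blue_mid above 0.095 m and angle between vial_blue_mid's own z axis and vertical below 0.6 rad), for 0.1 s.
3. the vial stands in the tray, let go (x of vial_blue_mid in the frame of tray between -0.046 and 0.046 m and y of vial_blue_mid in the frame of tray between -0.046 and 0.046 m and z of vial_blue_mid in the frame of tray below 0.036 m and angle between vial_blue_mid's own z axis and vertical below 0.15 rad and contact force between vial_blue and the fingers below 0.05 N), for 0.2 s.
At the end, for the whole second after the job is handed in: The blue-capped vial stands upright (within 0.15 rad) and still on the tray's floor, inside its walls; all three lids are shut (below 0.06 rad); the black-capped and the cream-capped vial stand upright in their boxes (x of vial_blue_mid in the frame of tray between -0.046 and 0.046 m and y of vial_blue_mid in the frame of tray between -0.046 and 0.046 m and z of vial_blue_mid in the frame of tray below 0.036 m and angle between each of vial_blue_mid, vial_black_mid, vial_white_mid's own z axis and vertical below 0.15 rad and linear speed of vial_blue below 0.02 m/s and value of joint each of lid_a, lid_b, lid_c below 0.06 rad and ((x of vial_black_mid in the frame of box_a between -0.06 and 0.06 m and y of vial_black_mid in the frame of box_a between -0.06 and 0.06 m and height (world z) of vial_black_mid below 0.07 m) or (x of vial_black_mid in the frame of box_b between -0.06 and 0.06 m and y of vial_black_mid in the frame of box_b between -0.06 and 0.06 m and height (world z) of vial_black_mid below 0.07 m) or (x of vial_black_mid in the frame of box_c between -0.06 and 0.06 m and y of vial_black_mid in the frame of box_c between -0.06 and 0.06 m and height (world z) of vial_black_mid below 0.07 m)) and ((x of vial_white_mid in the frame of box_a between -0.06 and 0.06 m and y of vial_white_mid in the frame of box_a between -0.06 and 0.06 m and height (world z) of vial_white_mid below 0.07 m) or (x of vial_white_mid in the frame of box_b between -0.06 and 0.06 m and y of vial_white_mid in the frame of box_b between -0.06 and 0.06 m and height (world z) of vial_white_mid below 0.07 m) or (x of vial_white_mid in the frame of box_c between -0.06 and 0.06 m and y of vial_white_mid in the frame of box_c between -0.06 and 0.06 m and height (world z) of vial_white_mid below 0.07 m))); the robot touches nothing.
It fails at once if two lids open (over 0.2 rad) at once (value of joint each of lid_a, lid_b above 0.2 rad or value of joint each of lid_b, lid_c above 0.2 rad or value of joint each of lid_a, lid_c above 0.2 rad).
It fails at once if the blue-capped vial tipped by more than 0.6 rad (angle between vial_blue_mid's own z axis and vertical above 0.6 rad).
It fails at once if the blue-capped vial dropped (moving over 0.6 m/s with no finger on it) (linear speed of vial_blue above 0.6 m/s and contact force between vial_blue and the fingers below 0.01 N).
It fails at once if another vial lifted or pushed by more than 40 mm (distance of any of vial_black_mid, vial_white_mid from where it was at the start of the episode above 0.04 m).
It fails at once if a bystander moved by more than 30 mm (distance of any of wipes_box, pen, wafer_tub, swab_tub, amber_bottle, dropper_bottle from where it was at the start of the episode above 0.03 m).
It also fails if it takes over 72 s, if anything falls off the work surface, if the arm or the gripper's body presses on something with over 40 N, if the wrist force passes 120 N, or if a joint passes its speed limit or range.

## Working session

There is one attempt and no reset: what is moved stays moved. The work goes in short steps, Python scripts to look and compute and a tool call to move; the robot and the scene stay as the last step left them, time stands still between calls to the robot, and variables do not carry over. Pictures are saved under pics/ and viewed, about 8 in all and at most 12, crops included, and the job is handed in when it is done.

Besides the shell and the picture viewer there is one more tool, called as name([rows], argument=value, ...), one row to a line, values as JSON. drive_tool: Moves the arm, as the interface text tells. Its arguments: {"type":"object","properties":{"steps":{"type":"array","items":{"type":"array","items":{"type":"number"}}},"force":{"type":"number"}},"required":["steps"]}

```bash
mkdir -p pics
cat > h.py <<'E'
import numpy as np, cv2
from scipy.spatial.transform import Rotation as R
from plant import readout, read_camera, sign_off, ctrl
def snap(name,fn=None):
    c=read_camera(name)
    if fn: cv2.imwrite('pics/'+fn,c['frame'][:,:,::-1])
    return c
def ray(c,u,v):
    f=200/np.tan(np.radians(c['vertical_fov'])/2)
    d=np.array([(u-c['cx']),-(v-c['cy']),-f],float)
    if c.get('fish'):
        r=np.hypot(d[0],d[1]);t=r/f
        d=np.array([d[0]/r*np.sin(t),d[1]/r*np.sin(t),-np.cos(t)]) if r>0 else np.array([0,0,-1.])
    return R.from_quat(c['orientation']).apply(d)
def onz(c,u,v,z):
    d=ray(c,u,v); e=np.array(c['eye']); return e+d*(z-e[2])/d[2]
E
python3 - <<'E'
from h import *
import pickle
for n in('top','scene'):
    c=snap(n,n+'1.png'); c['fish']=False
    print({k:v for k,v in c.items() if k!='frame'}); pickle.dump(c,open(n+'.pkl','wb'))
s=readout.get_state(); print(s,ctrl.grasp_offset)
print(R.from_quat(s['tcp_rot']).as_matrix())
E
```

```text
{'vertical_fov': 57.63226629071218, 'cx': 315.4806534442581, 'cy': 198.28632019280542, 'eye': array([0.44076843, 0.06544408, 1.39976581]), 'orientation': array([-0.03248761,  0.03039576,  0.71456434, -0.6981536 ]), 'fish': False}
{'vertical_fov': 42.53535630351753, 'cx': 326.33345941132796, 'cy': 201.35480553605734, 'eye': array([-0.44273169,  1.25003224,  1.09916216]), 'orientation': array([-0.16802304,  0.44793499,  0.82726833, -0.29453286]), 'fish': False}
{'time': 0.1, 'qpos': array([-1.27598632e+00,  2.87118865e-01,  1.57804246e+00,  2.47632229e-06,
        1.27858660e+00, -1.50006945e-01]), 'dq': array([ 2.91799956e-05, -1.62517264e-03, -3.36168388e-03, -3.95361928e-04,
        4.93914519e-04, -4.63120911e-04]), 'joint_efforts': array([ 2.40626650e-04, -4.07293403e+01, -2.93699080e+01, -1.76465010e-04,
        3.39019760e-03, -4.64058360e-06]), 'eef_pos': array([ 0.29029567, -0.60872845,  0.23005121]), 'tcp_rot': array([-0.68963542, -0.15673293,  0.68974399, -0.15521279]), 'contact_force': array([0.52182614, 0.13423259, 0.34968247]), 'wrist_torque': array([-0.05252351, -0.04330261,  0.04550629]), 'opening': 0.9972406871492959} 0.0187
[[-6.23961969e-04  4.30291338e-01 -9.02689855e-01]
 [ 2.06297482e-03 -9.02687556e-01 -4.30291668e-01]
 [-9.99997677e-01 -2.13071208e-03 -3.24437493e-04]]
```

View pics/top1.png

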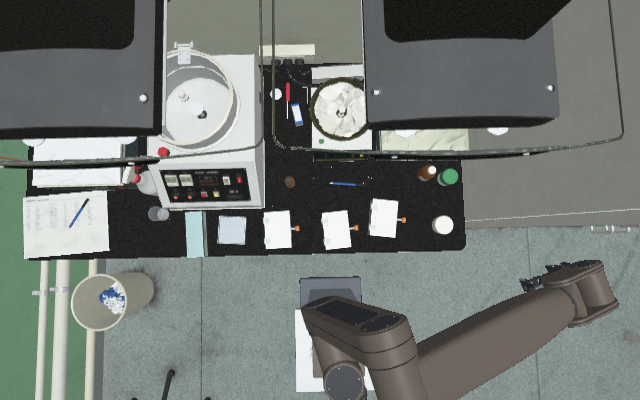

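View pics/scene1.png

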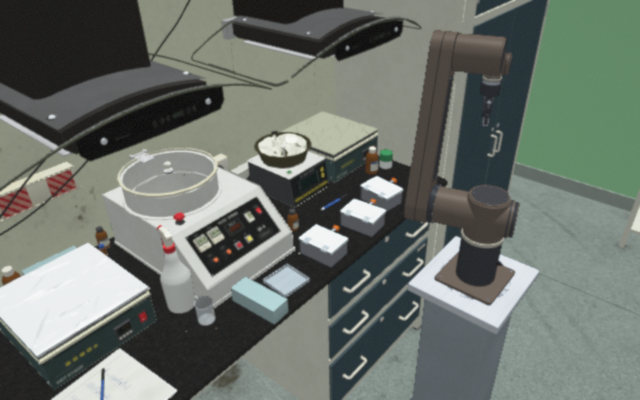

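The top picture shows the tray at (231,230), the box lids at (278,229), (337,229) and (383,218) with orange knobs to their right, and a tub at (443,225). The pen, bottles and swab tub are behind the boxes.

```bash
cat > a.py <<'E'
from h import *
import pickle
c=pickle.load(open('top.pkl','rb')); im=c['frame']
big=cv2.resize(im[165:255,205:470],None,fx=3,fy=3,interpolation=cv2.INTER_CUBIC); cv2.imwrite('pics/crop1.png',big[:,:,::-1])
hsv=cv2.cvtColor(im,cv2.COLOR_RGB2HSV)
org=((hsv[:,:,0]<18)&(hsv[:,:,1]>150)&(hsv[:,:,2]>140)).astype(np.uint8)
n,l,st,ce=cv2.connectedComponentsWithStats(org)
for i in range(1,n):
    if st[i,4]>4 and 195<ce[i][1]<250: print('org',ce[i],st[i,4],onz(c,*ce[i],.0675))
wh=((im.min(2)>200)).astype(np.uint8); wh[:190]=0; wh[255:]=0
n,l,st,ce=cv2.connectedComponentsWithStats(wh)
for i in range(1,n):
    if st[i,4]>200 and ce[i][0]>180:
        cn=cv2.findContours((l==i).astype(np.uint8),0,2)[0][0]; r=cv2.minAreaRect(cn)
        P=[onz(c,*p,.068)for p in cv2.boxPoints(r)]
        print('white',ce[i],st[i,4],r,onz(c,*ce[i],.068)); print(np.round(P,3)[:,:2].tolist())
E
python3 a.py
```

```text
org [403.52941176 220.        ] 17 [ 0.47242226 -0.25197484  0.0675    ]
org [356.1 227. ] 10 [ 0.45092306 -0.07784926  0.0675    ]
org [297.   227.75] 12 [0.45317666 0.13800799 0.0675    ]
white [383.42795699 217.90645161] 930 ((383.9059753417969, 217.9405975341797), (28.259056091308594, 36.119850158691406), 5.710592269897461) [ 0.48175286 -0.17876734  0.068     ]
[[0.423, -0.12], [0.554, -0.138], [0.541, -0.241], [0.41, -0.222]]
white [277.15508021 229.67058824] 935 ((277.2168884277344, 229.62017822265625), (36.475830078125, 25.806386947631836), 86.98721313476562) [0.44785642 0.21056329 0.068     ]
[[0.513, 0.26], [0.516, 0.166], [0.383, 0.161], [0.381, 0.255]]
white [336.01286174 229.84137192] 933 ((335.76220703125, 229.85975646972656), (36.33197784423828, 26.282705307006836), 83.6598129272461) [ 0.44228056 -0.00421502  0.068     ]
[[0.504, 0.05], [0.513, -0.046], [0.381, -0.056], [0.373, 0.039]]
white [232.04769737 229.77960526] 608 ((232.0, 230.0), (26.0, 26.0), 90.0) [0.45126153 0.3753665  0.068     ]
[[0.499, 0.423], [0.497, 0.328], [0.402, 0.328], [0.404, 0.423]]
white [443.72440945 224.64566929] 254 ((443.5, 224.5), (17.0, 17.0), 90.0) [ 0.45209926 -0.39759321  0.068     ]
[[0.484, -0.367], [0.483, -0.43], [0.421, -0.426], [0.423, -0.364]]
```

View pics/crop1.png

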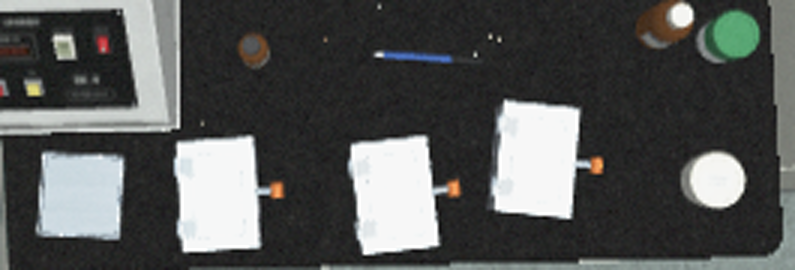

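The crop confirms three lids, with knobs at about world (0.453,0.138) for A, (0.451,-0.078) for B and (0.472,-0.252) for C, and the tray at about (0.45,0.375). I'll start with C, the right-hand one.

```bash
cat >> h.py <<'E'
def plan(p,n,yaw=None,p0=None,yaw0=None):
    "rows for a straight world line to TCP p, tool y at yaw (deg, mod 180)"
    s=readout.get_state(); M=R.from_quat(s['tcp_rot']).as_matrix()
    y0=np.degrees(np.arctan2(M[1,1],M[0,1])) if yaw0 is None else yaw0
    p0=np.array(s['eef_pos']) if p0 is None else np.array(p0)
    dy=0 if yaw is None else (yaw-y0+90)%180-90
    rows=[];q=p0.copy();y=y0;turned=0
    for k in range(1,n+1):
        a=np.radians(y); Y=np.array([np.cos(a),np.sin(a),0]); X=np.array([0,0,-1.]); Z=np.cross(X,Y)
        d=p0+(np.array(p)-p0)*k/n-q
        t=np.round([d@X*100,d@Y*100,d@Z*100],1); w=round(-dy*k/n-turned,1)
        q=q+(t[0]*X+t[1]*Y+t[2]*Z)/100; turned+=w; y-=w
        rows.append([float(v) for v in (*t,w)])
    print(rows,'end',q.round(4),'yaw',round(y,1)); return q,y
def where():
    s=readout.get_state(); M=R.from_quat(s['tcp_rot']).as_matrix()
    print('t',round(s['time'],2),'p',s['eef_pos'].round(4),'yaw',np.degrees(np.arctan2(M[1,1],M[0,1])).round(2),'x',M[:,0].round(3),'F',s['contact_force'].round(1),'op',round(s['opening'],3),'q6',s['qpos'][5].round(2)); return s
E
python3 -c "
from h import *
plan([.4724,-.252,.13],10,-6.5)"
```

```text
[[1.0, -2.4, -3.2, -5.8], [1.0, -2.1, -3.4, -5.8], [1.0, -1.8, -3.6, -5.8], [1.0, -1.4, -3.8, -5.8], [1.0, -1.0, -3.8, -5.8], [1.0, -0.5, -4.0, -5.8], [1.0, -0.2, -4.0, -5.8], [1.0, 0.2, -4.0, -5.8], [1.0, 0.6, -4.0, -5.8], [1.0, 1.0, -3.8, -5.8]] end [ 0.4721 -0.2523  0.1301] yaw -6.5
```

drive_tool([
  [1.0, -2.4, -3.2, -5.8, 0.6],
  [1.0, -2.1, -3.4, -5.8, 0.6],
  [1.0, -1.8, -3.6, -5.8, 0.6],
  [1.0, -1.4, -3.8, -5.8, 0.6],
  [1.0, -1.0, -3.8, -5.8, 0.6],
  [1.0, -0.5, -4.0, -5.8, 0.6],
  [1.0, -0.2, -4.0, -5.8, 0.6],
  [1.0, 0.2, -4.0, -5.8, 0.6],
  [1.0, 0.6, -4.0, -5.8, 0.6],
  [1.0, 1.0, -3.8, -5.8, 0.6],
], force=40)

```text
time: 1.1
eef_pos: [0.4725, -0.251, 0.1306]
tcp_rot: [-0.527, -0.472, 0.527, -0.472]
contact_force: [0.4, -0.4, -0.8]
opening: 0.599
```

drive_tool([
  [0, 0, 0, 0, 0.6],
  [0, 0, 0, 0, 0.6],
])

```text
time: 1.3
eef_pos: [0.4721, -0.252, 0.1307]
tcp_rot: [-0.527, -0.472, 0.527, -0.471]
contact_force: [-0.4, 0.2, -0.3]
opening: 0.605
```

```bash
python3 -c "
from h import *
where(); c=snap('wrist','w1.png'); c['fish']=True
print({k:v for k,v in c.items() if k!='frame'})
hsv=cv2.cvtColor(c['frame'],cv2.COLOR_RGB2HSV)
o=((hsv[:,:,0]<18)&(hsv[:,:,1]>150)&(hsv[:,:,2]>120)).astype(np.uint8)
n,l,st,ce=cv2.connectedComponentsWithStats(o)
for i in range(1,n):
    if st[i,4]>15: print(ce[i],st[i],onz(c,*ce[i],.0700))
"
```

```text
t 1.3 p [ 0.4721 -0.252   0.1307] yaw -6.44 x [-0.001  0.    -1.   ] F [-0.4  0.2 -0.3] op 0.605 q6 -0.57
{'vertical_fov': 65.70646984690485, 'cx': 321.3515354515949, 'cy': 198.35039781549435, 'eye': array([ 0.48091676, -0.17573942,  0.27356057]), 'orientation': array([-0.15111402,  0.00920328, -0.05570795,  0.98690247]), 'fish': True}
[324.74434389 212.55882353] [313 203  25  19 442] [ 0.47463323 -0.24976875  0.07      ]
```

View pics/w1.png

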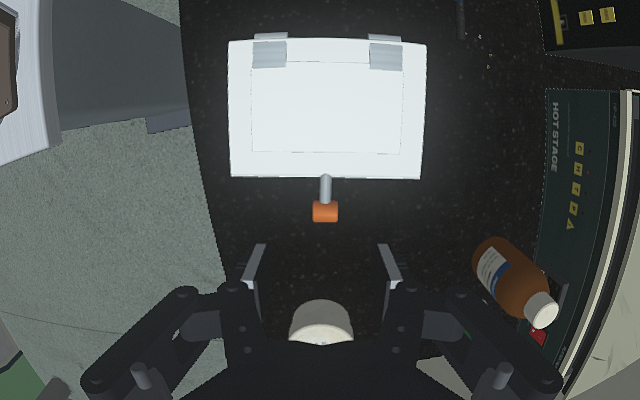

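The wrist view shows lid C with its knob at (325,212), nearly centred between the pads, and the tub and amber bottle well clear. Next I'll check the lid yaw and move down.

```bash
python3 -c "
from h import *
c=snap('wrist'); c['fish']=True
a,b,d,e=[onz(c,*p,.068) for p in((230,177),(421,180),(228,40),(427,45))]
for u,v in((a,b),(d,e)): w=v-u; print(np.degrees(np.arctan2(w[1],w[0])),np.linalg.norm(w),(u+v)/2)
plan([.474,-.251,.048],3,-6.5)
"
```

```text
-7.447087048973763 0.13504381840662114 [ 0.47832413 -0.22683484  0.068     ]
-7.696165550185073 0.13399706022430669 [ 0.49039317 -0.13234726  0.068     ]
[[2.8, 0.1, -0.1, -0.0], [2.8, 0.0, -0.1, -0.1], [2.8, 0.1, -0.1, 0.0]] end [ 0.4745 -0.2509  0.0476] yaw -6.5
```

drive_tool([
  [2.7, 0.1, 0, 0.5, 0.6],
  [2.7, 0.1, -0.1, 0, 0.6],
  [2.6, 0, 0, 0, 0.6],
  [0, 0, 0, 0, 0.0],
  [0, 0, 0, 0, 0.0],
  [0, 0, 0, 0, 0.0],
  [0, 0, 0, 0, 0.0],
  [0, 0, 0, 0, 0.0],
])

```text
time: 2.2
eef_pos: [0.4744, -0.2534, 0.0527]
tcp_rot: [-0.529, -0.468, 0.53, -0.469]
contact_force: [-3.4, -2.0, 1.9]
opening: 0.199
```

```bash
python3 -c "
from h import *
where()
p=np.arange(13)*1.72/12+.03
print(np.c_[-np.diff(np.sin(p)),np.diff(np.cos(p))].dot(11.8).round(1).tolist())
"
```

```text
t 2.2 p [ 0.4744 -0.2534  0.0527] yaw -7.0 x [ 0.    -0.003 -1.   ] F [-3.4 -2.   1.9] op 0.199 q6 -0.55
[[-1.7, -0.2], [-1.6, -0.4], [-1.6, -0.6], [-1.5, -0.9], [-1.3, -1.1], [-1.2, -1.2], [-1.0, -1.4], [-0.8, -1.5], [-0.5, -1.6], [-0.3, -1.7], [-0.1, -1.7], [0.2, -1.7]]
```

drive_tool([
  [-1.7, 0, -0.2, 0, 0],
  [-1.6, 0, -0.4, 0, 0],
  [-1.6, 0, -0.6, 0, 0],
  [-1.5, 0, -0.9, 0, 0],
  [-1.3, 0, -1.1, 0, 0],
  [-1.2, 0, -1.2, 0, 0],
])

```text
time: 2.8
eef_pos: [0.48, -0.2075, 0.1411]
tcp_rot: [0.53, 0.468, -0.529, 0.469]
contact_force: [3.6, 0.3, -8.7]
opening: 0.201
```

drive_tool([
  [-1.0, 0, -1.4, 0, 0],
  [-0.8, 0, -1.5, 0, 0],
  [-0.5, 0, -1.6, 0, 0],
  [-0.3, 0, -1.7, 0, 0],
  [-0.1, 0, -1.7, 0, 0],
  [0.1, 0, -1.4, 0, 0],
  [0, 0, 0, 0, 0],
])

```text
time: 3.5
eef_pos: [0.4919, -0.1144, 0.168]
tcp_rot: [0.53, 0.469, -0.529, 0.469]
contact_force: [-0.9, -0.2, 4.3]
opening: 0.2
```

```bash
cat > look.py <<'E'
from h import *
import sys
where(); k=sys.argv[1]
c=snap('top'); im=c['frame']; a=im[150:260,220:440]
w=snap('wrist')['frame']
A=cv2.resize(a,None,fx=2,fy=2,interpolation=cv2.INTER_CUBIC); out=np.zeros((620-20,640,3),np.uint8)
out[:220,:440]=A; out[220:600]=w[10:390]
cv2.imwrite('pics/'+k,out[:,:,::-1])
E
python3 look.py l1.png
```

```text
t 3.5 p [ 0.4919 -0.1144  0.168 ] yaw -6.91 x [ 0.002  0.    -1.   ] F [-0.9 -0.2  4.3] op 0.2 q6 -0.31
```

View pics/l1.png

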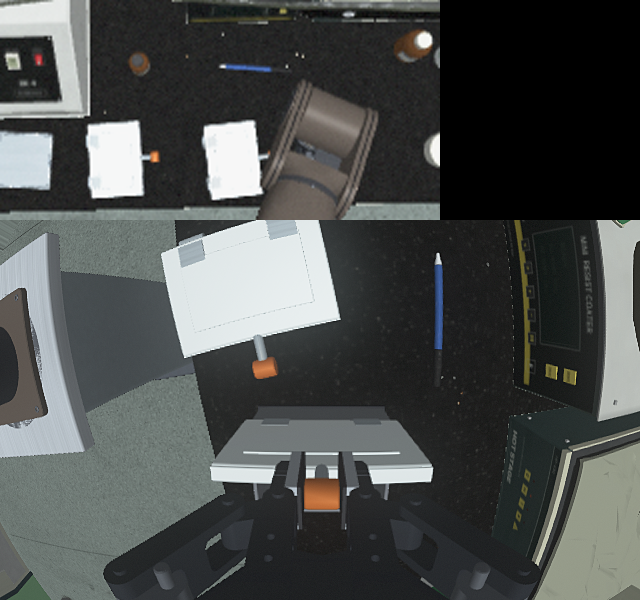

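The lid stands open. The arm hides box C from the top camera, and the wrist camera looks past the lid. I'll let go, rise, and move back so the wrist camera looks into the box.

drive_tool([
  [0, 0, 0, 0, 0.6],
  [0, 0, 0, 0, 0.6],
  [-2.5, 0, 0, 0, 0.6],
  [-4, 0, 0, 0, 0.6],
  [0, 0, 4.5, 0, 0.6],
  [0, 0, 4.5, 0, 0.6],
  [0, 0, 4.5, 0, 0.6],
  [0, 0, 0, 0, 0.6],
])

```text
time: 4.4
eef_pos: [0.4736, -0.2543, 0.2309]
tcp_rot: [-0.531, -0.467, 0.531, -0.467]
contact_force: [0.3, 0.5, -0.0]
opening: 0.603
```

```bash
cat > peek.py <<'E'
from h import *
import sys,pickle
where(); c=snap('wrist',sys.argv[1]); c['fish']=True; pickle.dump(c,open('w.pkl','wb'))
E
python3 peek.py p1.png
```

```text
t 4.4 p [ 0.4736 -0.2543  0.2309] yaw -7.36 x [-0.001 -0.    -1.   ] F [ 0.3  0.5 -0. ] op 0.603 q6 -0.55
```

View pics/p1.png

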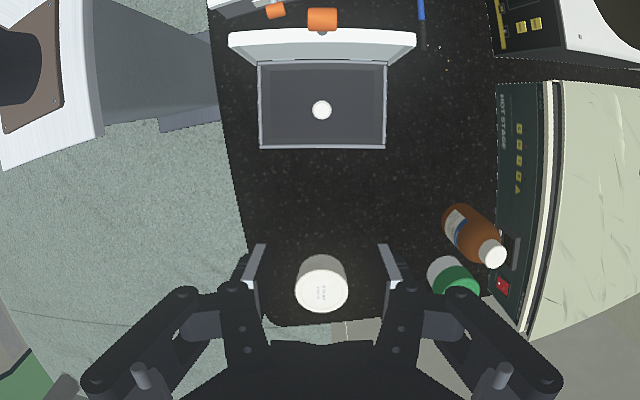

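Box C holds the cream-capped vial, cap at (321,110). I'll shut it by reversing the moves.

```bash
python3 -c "
from h import *
q,y=plan([.4919,-.1144,.2309],3,-7)
plan([.4919,-.1144,.168],2,-7,q,y)"
```

```text
[[-0.0, 0.0, -4.6, -0.1], [-0.0, 0.0, -4.7, -0.1], [-0.0, 0.1, -4.6, -0.1]] end [ 0.4922 -0.1142  0.2306] yaw -7.0
[[3.1, -0.0, 0.0, 0.0], [3.2, -0.0, 0.0, 0.0]] end [ 0.4922 -0.1142  0.1676] yaw -7.0
```

drive_tool([
  [0, 0, -4.6, 0, 0.6],
  [0, 0, -4.7, 0, 0.6],
  [0, 0.1, -4.6, 0, 0.6],
  [3.1, 0, 0, 0, 0.6],
  [3.2, 0, 0, 0, 0.6],
  [0, 0, 0, 0, 0],
  [0, 0, 0, 0, 0],
  [0, 0, 0, 0, 0],
  [0, 0, 0, 0, 0],
])

```text
time: 5.35
eef_pos: [0.4923, -0.1121, 0.1692]
tcp_rot: [0.53, 0.469, -0.53, 0.468]
contact_force: [-3.9, 2.4, -0.4]
opening: 0.189
```

drive_tool([
  [-0.1, 0, 1.4, 0, 0],
  [0.1, 0, 1.7, 0, 0],
  [0.3, 0, 1.7, 0, 0],
  [0.5, 0, 1.6, 0, 0],
  [0.8, 0, 1.5, 0, 0],
  [1.0, 0, 1.4, 0, 0],
])

```text
time: 5.95
eef_pos: [0.4805, -0.206, 0.1444]
tcp_rot: [-0.529, -0.469, 0.53, -0.468]
contact_force: [-7.6, 1.7, 6.2]
opening: 0.19
```

drive_tool([
  [1.2, 0, 1.2, 0, 0],
  [1.3, 0, 1.1, 0, 0],
  [1.5, 0, 0.9, 0, 0],
  [1.6, 0, 0.6, 0, 0],
  [1.6, 0, 0.4, 0, 0],
  [1.8, 0, 0.2, 0, 0],
  [0.3, 0, 0, 0, 0],
])

```text
time: 6.65
eef_pos: [0.475, -0.2525, 0.0553]
tcp_rot: [-0.527, -0.469, 0.532, -0.468]
contact_force: [-22.5, 3.1, 40.1]
opening: 0.195
```

```bash
python3 -c "
from h import *
where()"
```

```text
t 6.65 p [ 0.475  -0.2525  0.0553] yaw -6.95 x [-0.006 -0.003 -1.   ] F [-22.5   3.1  40.1] op 0.195 q6 -0.55
```

drive_tool([
  [0, 0, 0, 0, 0.6],
  [0, 0, 0, 0, 0.6],
  [-3, 0, 0, 0, 0.6],
  [-4, 0, 0, 0, 0.6],
  [0, 0, 0, 0, 0.6],
])

```text
time: 7.15
eef_pos: [0.4798, -0.2515, 0.126]
tcp_rot: [0.531, 0.464, -0.529, 0.473]
contact_force: [0.4, -0.9, -0.1]
opening: 0.6
```

```bash
cat > knob.py <<'E'
from h import *
c=snap('wrist'); c['fish']=True
where()
hsv=cv2.cvtColor(c['frame'],cv2.COLOR_RGB2HSV)
o=((hsv[:,:,0]<18)&(hsv[:,:,1]>150)&(hsv[:,:,2]>120)).astype(np.uint8)
n,l,st,ce=cv2.connectedComponentsWithStats(o)
for i in range(1,n):
    if st[i,4]>100: print('knob',ce[i].round(1),st[i],onz(c,*ce[i],.07).round(4))
w=(c['frame'].min(2)>190).astype(np.uint8)
n,l,st,ce=cv2.connectedComponentsWithStats(w)
for i in range(1,n):
    if st[i,4]>8000:
        cn=cv2.findContours((l==i).astype(np.uint8),0,2)[0]; P=cv2.approxPolyDP(max(cn,key=cv2.contourArea),10,True)[:,0]
        W=np.array([onz(c,*p,.068)[:2] for p in P]); D=np.roll(W,-1,0)-W
        print('lid',W.round(3).tolist(),[(round(float(np.degrees(np.arctan2(d[1],d[0]))),1),round(float(np.hypot(*d)),3)) for d in D])
E
python3 knob.py; python3 -c "
from h import *
plan([.4515,-.078,.13],5,6.5)"
```

```text
t 7.2 p [ 0.4784 -0.2505  0.1234] yaw -7.02 x [ 0.008 -0.006 -1.   ] F [ 0.4 -0.5 -0.6] op 0.6 q6 -0.55
knob [312.4 216.3] [300 206  26  20 466] [ 0.4744 -0.2499  0.07  ]
lid [[0.424, -0.125], [0.412, -0.215], [0.543, -0.233], [0.554, -0.14]] [(-97.3, 0.091), (-7.6, 0.132), (82.8, 0.093), (173.1, 0.131)]
[[-0.1, -1.0, -3.4, -2.7], [-0.2, -0.8, -3.4, -2.7], [-0.1, -0.6, -3.4, -2.7], [-0.1, -0.5, -3.4, -2.7], [-0.2, -0.3, -3.5, -2.7]] end [ 0.4513 -0.0782  0.1304] yaw 6.5
```

drive_tool([
  [-0.1, -1.0, -3.4, -2.7, 0.6],
  [-0.2, -0.8, -3.4, -2.7, 0.6],
  [-0.1, -0.6, -3.4, -2.7, 0.6],
  [-0.1, -0.5, -3.4, -2.7, 0.6],
  [-0.2, -0.3, -3.5, -2.7, 0.6],
  [0, 0, 0, 0, 0.6],
  [0, 0, 0, 0, 0.6],
])

```text
time: 7.9
eef_pos: [0.4485, -0.0756, 0.1256]
tcp_rot: [0.47, 0.528, -0.471, 0.528]
contact_force: [0.4, -0.5, 0.3]
opening: 0.601
```

```bash
python3 knob.py
```

```text
t 7.95 p [ 0.4487 -0.0763  0.1259] yaw 6.49 x [-0. -0. -1.] F [ 0.6 -0.3 -0.2] op 0.598 q6 -0.5
knob [324.5 218.3] [312 208  26  20 463] [ 0.4505 -0.0753  0.07  ]
lid [[0.375, 0.037], [0.383, -0.055], [0.514, -0.044], [0.505, 0.049]] [(-85.0, 0.092), (5.0, 0.132), (95.8, 0.093), (-174.6, 0.13)]
```

drive_tool([
  [2.5, 0.2, 0, 1.0, 0.6],
  [2.5, 0, 0, 0, 0.6],
  [2.4, 0, 0.1, 0, 0.6],
  [0, 0, 0, 0, 0.6],
  [0, 0, 0, 0, 0],
  [0, 0, 0, 0, 0],
  [0, 0, 0, 0, 0],
  [0, 0, 0, 0, 0],
  [0, 0, 0, 0, 0],
])

```text
time: 8.85
eef_pos: [0.4512, -0.0777, 0.0538]
tcp_rot: [0.475, 0.523, -0.476, 0.524]
contact_force: [-4.5, -3.0, 6.1]
opening: 0.201
```

drive_tool([
  [-1.7, 0, -0.2, 0, 0],
  [-1.6, 0, -0.4, 0, 0],
  [-1.6, 0, -0.6, 0, 0],
  [-1.5, 0, -0.9, 0, 0],
  [-1.3, 0, -1.1, 0, 0],
  [-1.2, 0, -1.2, 0, 0],
])

```text
time: 9.45
eef_pos: [0.4469, -0.0321, 0.1419]
tcp_rot: [0.476, 0.523, -0.475, 0.524]
contact_force: [4.0, 1.5, -8.6]
opening: 0.196
```

drive_tool([
  [-1.0, 0, -1.4, 0, 0],
  [-0.8, 0, -1.5, 0, 0],
  [-0.5, 0, -1.6, 0, 0],
  [-0.3, 0, -1.7, 0, 0],
  [-0.1, 0, -1.7, 0, 0],
  [0.1, 0, -1.4, 0, 0],
  [0, 0, 0, 0, 0],
])

```text
time: 10.15
eef_pos: [0.4387, 0.0609, 0.1691]
tcp_rot: [0.476, 0.523, -0.474, 0.525]
contact_force: [2.5, -0.6, 1.8]
opening: 0.194
```

drive_tool([
  [0, 0, 0, 0, 0.6],
  [0, 0, 0, 0, 0.6],
  [-2.5, 0, 0, 0, 0.6],
  [-4, 0, 0, 0, 0.6],
  [0, 0, 4.5, 0, 0.6],
  [0, 0, 4.5, 0, 0.6],
  [0, 0, 4.5, 0, 0.6],
  [0, 0, 0, 0, 0.6],
])

```text
time: 10.95
eef_pos: [0.4503, -0.0791, 0.2325]
tcp_rot: [0.477, 0.522, -0.478, 0.522]
contact_force: [0.4, 1.0, 0.1]
opening: 0.601
```

```bash
python3 peek.py p2.png
```

```text
t 10.95 p [ 0.4503 -0.0791  0.2325] yaw 5.08 x [-0.001 -0.001 -1.   ] F [0.4 1.  0.1] op 0.601 q6 -0.48
```

View pics/p2.png

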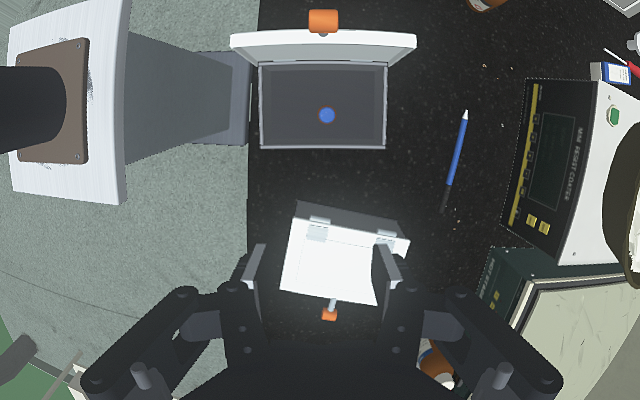

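The blue-capped vial is in box B, cap at (327,115). I'll locate it in the box frame.

```bash
python3 -c "
from h import *
import pickle
c=pickle.load(open('w.pkl','rb'))
im=c['frame'].astype(int); m=((im[:,:,2]-im[:,:,0]>60)).astype(np.uint8); m[:90]=0; m[145:]=0; m[:,:260]=0;m[:,390:]=0
n,l,st,ce=cv2.connectedComponentsWithStats(m)
for i in range(1,n):
  if st[i,4]>40: print(ce[i],st[i]); v=onz(c,*ce[i],.058); print(v)
k=np.array([.4508,-.0770]); a=np.radians(95.2); X=np.array([np.cos(a),np.sin(a)]);Y=np.array([-X[1],X[0]])
o=k+.073*X; print('box',o,'vial in box',(v[:2]-o)@X,(v[:2]-o)@Y)
C=[onz(c,*p,.062)[:2] for p in((259,147),(386,147),(385,66),(260,66))]
print(np.round(C,4),np.mean(C,0))
"
```

```text
[326.60301508 114.57788945] [319 107  16  16 199]
[ 0.44959797 -0.01293917  0.058     ]
box [ 0.44418382 -0.00430044] vial in box -0.00909387583718839 -0.004608915407945485
[[ 0.3832 -0.0512]
 [ 0.5135 -0.0396]
 [ 0.5033  0.0433]
 [ 0.3786  0.0322]] [ 0.44464809 -0.003802  ]
```

drive_tool([
  [0, 0, 0, 8.57, 0.6],
  [0, 0, 0, 8.57, 0.6],
  [0, 0, 0, 8.57, 0.6],
  [0, 0, 0, 8.57, 0.6],
  [0, 0, 0, 8.57, 0.6],
  [0, 0, 0, 8.57, 0.6],
  [0, 0, 0, 8.57, 0.6],
  [0, 0, 0, 8.57, 0.6],
  [0, 0, 0, 8.57, 0.6],
  [0, 0, 0, 8.57, 0.6],
])

```text
time: 12.0
eef_pos: [0.45, -0.0733, 0.2319]
tcp_rot: [-0.704, -0.059, 0.705, -0.058]
contact_force: [-0.1, -0.1, -0.1]
opening: 0.6
```

drive_tool([
  [0, 0, 0, 8.57, 0.6],
  [0, 0, 0, 8.57, 0.6],
  [0, 0, 0, 8.57, 0.6],
  [0, 0, 0, 8.57, 0.6],
  [0, 0, 0, 8.57, 0.6],
  [0, 0, 0, 8.57, 0.6],
  [0, 0, 0, 8.57, 0.6],
  [0, 0, 0, 8.57, 0.6],
  [0, 0, 0, 8.57, 0.6],
  [0, 0, 0, 8.57, 0.6],
])

```text
time: 13.0
eef_pos: [0.4499, -0.0733, 0.2319]
tcp_rot: [-0.556, 0.436, 0.557, 0.436]
contact_force: [0.5, 0.5, -0.5]
opening: 0.601
```

drive_tool([
  [0, 0, 0, 8.57, 0.6],
  [0, 0, 0, 0, 0.6],
  [0, 0, 0, 0, 0.6],
])

```text
time: 13.3
eef_pos: [0.4502, -0.0739, 0.2321]
tcp_rot: [-0.524, 0.474, 0.525, 0.474]
contact_force: [-0.6, 0.1, 0.2]
opening: 0.606
```

```bash
python3 -c "
from h import *
where(); q,y=plan([.4496,-.0129,.2],3)
plan([.4496,-.0129,.020],6,None,q,y)"
```

```text
t 13.3 p [ 0.4502 -0.0739  0.2321] yaw -174.25 x [-0.001  0.001 -1.   ] F [-0.6  0.1  0.2] op 0.606 q6 2.66
[[1.1, -0.2, 2.0, 0.0], [1.0, -0.2, 2.0, 0.0], [1.1, -0.1, 2.1, 0.0]] end [ 0.4491 -0.0127  0.2001] yaw -174.3
[[3.0, -0.0, -0.0, 0.0], [3.0, -0.0, -0.0, 0.0], [3.0, -0.0, -0.0, 0.0], [3.0, -0.0, -0.0, 0.0], [3.0, -0.0, -0.0, 0.0], [3.0, -0.0, -0.0, 0.0]] end [ 0.4491 -0.0127  0.0201] yaw -174.3
```

Go down in two stages, so I can check forces before the grip.

drive_tool([
  [1.1, -0.2, 2.0, 0, 0.6],
  [1.0, -0.2, 2.0, 0, 0.6],
  [1.1, -0.1, 2.1, 0, 0.6],
  [0, 0, 0, 0, 0.6],
  [3.0, 0, 0, 0, 0.6],
  [3.0, 0, 0, 0, 0.6],
  [3.0, 0, 0, 0, 0.6],
  [0, 0, 0, 0, 0.6],
])

```text
time: 14.1
eef_pos: [0.4465, -0.0131, 0.1067]
tcp_rot: [-0.521, 0.477, 0.527, 0.473]
contact_force: [-1.1, 0.1, -0.0]
opening: 0.598
```

```bash
python3 peek.py p3.png; python3 -c "
from h import *
plan([.4496,-.0129,.020],4)"
```

```text
t 14.1 p [ 0.4465 -0.0131  0.1067] yaw -174.41 x [-0.009  0.002 -1.   ] F [-1.1  0.1 -0. ] op 0.598 q6 2.79
[[2.2, -0.0, 0.0, 0.0], [2.3, -0.1, 0.0, 0.0], [2.2, 0.0, 0.0, 0.0], [2.2, -0.0, 0.1, 0.0]] end [ 0.4492 -0.0125  0.0201] yaw -174.4
```

View pics/p3.png

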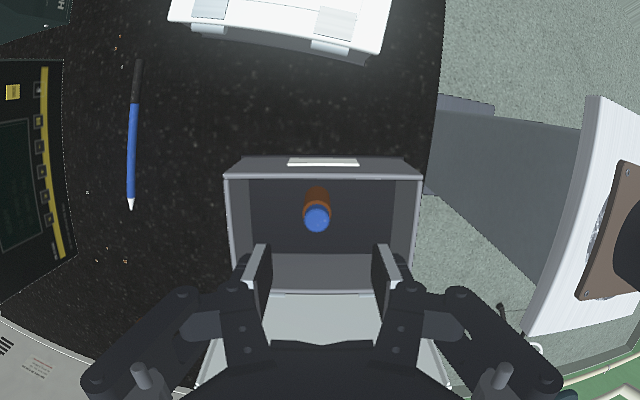

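The vial's cap, at (317,219), is centred between the pads. q6 is near its limit, so I'll turn back a little on the way down.

drive_tool([
  [2.2, 0, 0, -4, 0.6],
  [2.3, -0.1, 0, -4, 0.6],
  [2.2, 0, 0, 0, 0.6],
  [1.8, 0, 0.1, 0, 0.6],
  [0, 0, 0, 0, 0.6],
  [0, 0, 0, 0, 0],
  [0, 0, 0, 0, 0],
  [0, 0, 0, 0, 0],
  [0, 0, 0, 0, 0],
], force=30)

```text
time: 15.05
eef_pos: [0.4521, -0.0129, 0.0274]
tcp_rot: [0.557, -0.437, -0.554, -0.438]
contact_force: [-0.8, -0.3, 7.2]
opening: 0.227
```

drive_tool([
  [-1, 0, 0, 0, 0],
  [-2, 0, 0, 0, 0],
  [-2, 0, 0, 0, 0],
  [0, 0, 0, 0, 0],
])

```text
time: 15.45
eef_pos: [0.4528, -0.0129, 0.0786]
tcp_rot: [0.558, -0.437, -0.553, -0.439]
contact_force: [0.7, -0.9, 0.3]
opening: 0.224
```

```bash
python3 peek.py p4.png
```

```text
t 15.45 p [ 0.4528 -0.0129  0.0786] yaw -166.48 x [ 0.007 -0.002 -1.   ] F [ 0.7 -0.9  0.3] op 0.224 q6 2.65
```

View pics/p4.png

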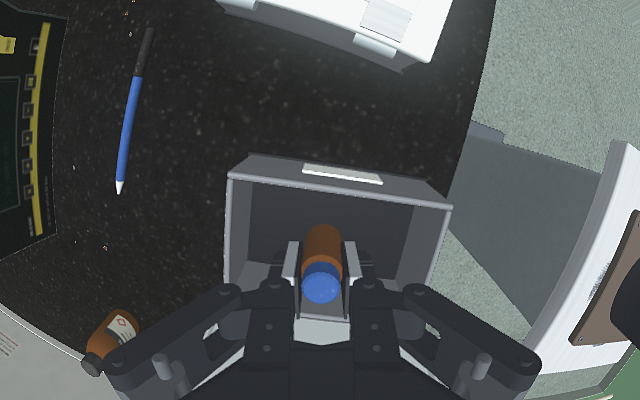

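The vial is held upright with its cap at (321,288). I'll lift it to 0.24 m and work out the tray position and traverse.

drive_tool([
  [-3, 0, 0, 0, 0],
  [-4, 0, 0, 0, 0],
  [-4, 0, 0, 0, 0],
  [-4, 0, 0, 0, 0],
  [-1, 0, 0, 0, 0],
  [0, 0, 0, 0, 0],
])

```text
time: 16.1
eef_pos: [0.4511, -0.0126, 0.2363]
tcp_rot: [0.556, -0.437, -0.554, -0.438]
contact_force: [-0.0, -0.6, -0.3]
opening: 0.222
```

```bash
python3 -c "
from h import *
import pickle
c=pickle.load(open('top.pkl','rb'))
P=np.array([[42,151],[125,154],[121,240],[37,236]])/3+[205-.33,165-.33]
W=np.array([onz(c,*p,.012) for p in P]); print(W.round(4),W.mean(0))
T=W.mean(0)
where(); plan([T[0],T[1],.24],20,0)"
```

```text
[[0.5091 0.4394 0.012 ]
 [0.5029 0.3337 0.012 ]
 [0.3943 0.3394 0.012 ]
 [0.4018 0.4457 0.012 ]] [0.45201623 0.38952475 0.012     ]
t 16.1 p [ 0.4511 -0.0126  0.2363] yaw -166.48 x [ 0.003 -0.001 -1.   ] F [-0.  -0.6 -0.3] op 0.222 q6 2.65
[[-0.0, -0.5, 2.0, 0.7], [-0.0, -0.4, 1.9, 0.7], [-0.1, -0.5, 2.0, 0.6], [0.0, -0.4, 1.9, 0.7], [0.0, -0.3, 2.0, 0.7], [-0.0, -0.4, 2.0, 0.7], [-0.0, -0.3, 2.0, 0.6], [-0.0, -0.3, 2.0, 0.7], [-0.1, -0.3, 2.0, 0.7], [0.0, -0.3, 2.0, 0.7], [-0.0, -0.2, 1.9, 0.6], [-0.0, -0.3, 2.0, 0.7], [-0.0, -0.1, 2.0, 0.7], [-0.1, -0.2, 2.1, 0.7], [0.0, -0.2, 2.0, 0.6], [0.0, -0.1, 2.0, 0.7], [-0.0, -0.1, 2.0, 0.7], [-0.0, -0.1, 2.0, 0.7], [-0.1, -0.0, 2.0, 0.6], [0.0, -0.0, 2.0, 0.7]] end [0.4515 0.3895 0.2403] yaw -180.0
```

drive_tool([
  [0, 0, 0, -8.3, 0],
  [0, 0, 0, -8.3, 0],
  [0, 0, 0, -8.3, 0],
  [0, 0, 0, -8.3, 0],
  [0, 0, 0, -8.3, 0],
  [0, 0, 0, -8.3, 0],
  [0, 0, 0, -8.3, 0],
  [0, 0, 0, -8.3, 0],
  [0, 0, 0, -8.3, 0],
  [0, 0, 0, -8.3, 0],
])

```text
time: 17.1
eef_pos: [0.4488, -0.012, 0.2314]
tcp_rot: [-0.704, -0.043, 0.708, -0.042]
contact_force: [0.9, 0.0, -0.3]
opening: 0.23
```

drive_tool([
  [0, 0, 0, -8.3, 0],
  [0, 0, 0, -8.3, 0],
  [0, 0, 0, -8.3, 0],
  [0, 0, 0, -8.3, 0],
  [0, 0, 0, -8.3, 0],
  [0, 0, 0, -8.3, 0],
  [0, 0, 0, -8.3, 0],
  [0, 0, 0, -8.3, 0],
  [0, 0, 0, -8.3, 0],
  [0, 0, 0, -8.3, 0],
])

```text
time: 18.1
eef_pos: [0.4488, -0.012, 0.2315]
tcp_rot: [-0.499, -0.501, 0.502, -0.497]
contact_force: [-0.9, 0.3, -0.9]
opening: 0.22
```

drive_tool([
  [0, 0, -1.5, 0, 0],
  [0, 0, -3, 0, 0],
  [0, 0, -3.5, 0, 0],
  [0, 0, -3.5, 0, 0],
  [0, 0, -3.5, 0, 0],
  [0, 0, -3.5, 0, 0],
  [0, 0, -3.5, 0, 0],
  [0, 0, -3.5, 0, 0],
  [0, 0, -3.5, 0, 0],
  [0, 0, -3.5, 0, 0],
])

```text
time: 19.1
eef_pos: [0.4514, 0.3134, 0.2311]
tcp_rot: [-0.5, -0.499, 0.504, -0.497]
contact_force: [0.2, -0.9, 0.2]
opening: 0.224
```

drive_tool([
  [0, 0, -3.5, 0, 0],
  [0, 0, -2.5, 0, 0],
  [0, 0, -1.2, 0, 0],
  [0, 0, 0, 0, 0],
  [0, 0, 0, 0, 0],
])

```text
time: 19.6
eef_pos: [0.4533, 0.3835, 0.2336]
tcp_rot: [-0.501, -0.498, 0.503, -0.498]
contact_force: [0.5, -0.4, -0.1]
opening: 0.224
```

```bash
python3 -c "
from h import *
where(); q,y=plan([.452,.3895,.05],6)"; python3 peek.py p5.png
```

```text
t 19.6 p [0.4533 0.3835 0.2336] yaw -0.49 x [-0.002 -0.002 -1.   ] F [ 0.5 -0.4 -0.1] op 0.224 q6 0.54
[[3.1, -0.0, -0.1, 0.0], [3.0, -0.0, -0.1, 0.0], [3.1, -0.1, -0.1, 0.0], [3.0, 0.0, -0.1, 0.0], [3.1, -0.0, -0.1, 0.0], [3.1, -0.0, -0.1, 0.0]] end [0.4523 0.3896 0.0496] yaw -0.5
t 19.6 p [0.4533 0.3835 0.2336] yaw -0.49 x [-0.002 -0.002 -1.   ] F [ 0.5 -0.4 -0.1] op 0.224 q6 0.54
```

View pics/p5.png

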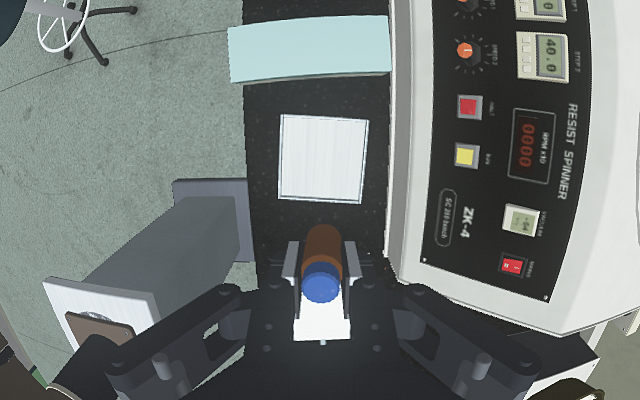

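```bash
python3 -c "
from h import *
import pickle
c=pickle.load(open('w.pkl','rb')); print(c['eye'])
W=np.array([onz(c,*p,.012) for p in((283,115),(368,120),(359,204),(279,197))]); print(W.round(4),W.mean(0))
s=pickle.load(open('scene.pkl','rb'))
W=np.array([onz(s,*p,.012) for p in((263,281),(284,263),(309,277),(288,297))]); print(W.round(4),W.mean(0))"
```

```text
[0.45426774 0.4605844  0.37620942]
[[0.4084 0.4479 0.012 ]
 [0.5079 0.4413 0.012 ]
 [0.4992 0.3376 0.012 ]
 [0.3998 0.3476 0.012 ]] [0.4538522  0.39360773 0.012     ]
[[0.5048 0.4434 0.012 ]
 [0.5141 0.3378 0.012 ]
 [0.404  0.3384 0.012 ]
 [0.3936 0.4468 0.012 ]] [0.45410419 0.39159184 0.012     ]
```

All three views put the tray centre at about (0.454,0.392). I'll lower over it.

drive_tool([
  [2.5, 0, -0.5, 0, 0],
  [4, 0, -0.4, 0, 0],
  [4, 0, 0, 0, 0],
  [4, 0, 0, 0, 0],
  [3.3, 0, 0, 0, 0],
  [1.5, 0, 0, 0, 0],
  [0, 0, 0, 0, 0],
  [0, 0, 0, 0, 0],
  [0, 0, 0, 0, 0],
])

```text
time: 20.55
eef_pos: [0.4557, 0.3944, 0.045]
tcp_rot: [0.504, 0.497, -0.501, 0.498]
contact_force: [-0.5, -0.0, 0.1]
opening: 0.229
```

drive_tool([
  [0.2, 0, 0, 0, 0],
  [0.2, 0, 0, 0, 0],
  [0.2, 0, 0, 0, 0],
  [0, 0, 0, 0, 0],
  [0, 0, 0, 0, 0],
])

```text
time: 21.05
eef_pos: [0.4537, 0.3936, 0.0362]
tcp_rot: [-0.502, -0.498, 0.502, -0.498]
contact_force: [-1.0, -0.0, 0.0]
opening: 0.229
```

drive_tool([
  [0.3, 0, 0, 0, 0],
  [0.2, 0, 0, 0, 0],
  [0.2, 0, 0, 0, 0],
  [0, 0, 0, 0, 0],
  [0, 0, 0, 0, 0],
])

```text
time: 21.55
eef_pos: [0.4538, 0.3935, 0.0292]
tcp_rot: [-0.502, -0.498, 0.502, -0.498]
contact_force: [0.4, 0.9, -0.7]
opening: 0.226
```

drive_tool([
  [0.2, 0, 0, 0, 0],
  [0, 0, 0, 0, 0],
  [0, 0, 0, 0, 0],
])

```text
time: 21.85
eef_pos: [0.4538, 0.3936, 0.0273]
tcp_rot: [-0.502, -0.498, 0.502, -0.498]
contact_force: [-0.1, 0.9, -0.5]
opening: 0.226
```

drive_tool([
  [0.2, 0, 0, 0, 0],
  [0, 0, 0, 0, 0],
  [0, 0, 0, 0, 0],
])

```text
time: 22.15
eef_pos: [0.4542, 0.3939, 0.0264]
tcp_rot: [0.502, 0.498, -0.502, 0.498]
contact_force: [-2.3, -1.3, 5.8]
opening: 0.226
```

Contact with the tray floor at 5.8 N. Open slowly and rise.

drive_tool([
  [0, 0, 0, 0, 0.25],
  [0, 0, 0, 0, 0.3],
  [0, 0, 0, 0, 0.4],
  [0, 0, 0, 0, 0.6],
  [0, 0, 0, 0, 0.6],
  [-1.5, 0, 0, 0, 0.6],
  [-3, 0, 0, 0, 0.6],
  [-4, 0, 0, 0, 0.6],
  [-4, 0, 0, 0, 0.6],
  [-4, 0, 0, 0, 0.6],
])

```text
time: 23.15
eef_pos: [0.4538, 0.3935, 0.1932]
tcp_rot: [0.503, 0.498, -0.502, 0.498]
contact_force: [1.2, 0.2, 0.4]
opening: 0.601
```

drive_tool([
  [-4, 0, 0, 0, 0.6],
  [-2, 0, 0, 0, 0.6],
  [0, 0, 4.5, -1, 0.6],
  [0, 0, 4.5, -1, 0.6],
  [0, 0, 4.5, -1, 0.6],
  [0, 0, 4.5, -1, 0.6],
  [0, 0, 0, -1, 0.6],
  [0, 0, 0, 0, 0.6],
])

```text
time: 23.95
eef_pos: [0.4573, 0.213, 0.2516]
tcp_rot: [0.481, 0.519, -0.48, 0.519]
contact_force: [0.8, 0.1, -0.9]
opening: 0.603
```

```bash
python3 -c "
from h import *
where(); q,y=plan([.4387,.0609,.245],5,5.0)
q,y=plan([.4387,.0609,.169],2,5.0,q,y)"; python3 peek.py p6.png
```

```text
t 23.95 p [0.4573 0.213  0.2516] yaw 4.38 x [ 0.002  0.001 -1.   ] F [ 0.8  0.1 -0.9] op 0.603 q6 0.16
[[0.1, -0.6, 3.0, -0.1], [0.2, -0.6, 3.0, -0.1], [0.1, -0.6, 3.0, -0.2], [0.1, -0.6, 3.0, -0.1], [0.2, -0.7, 3.0, -0.1]] end [0.4385 0.0609 0.2446] yaw 5.0
[[3.8, 0.0, 0.0, -0.0], [3.8, 0.0, 0.0, -0.0]] end [0.4385 0.0609 0.1686] yaw 5.0
t 23.95 p [0.4573 0.213  0.2516] yaw 4.38 x [ 0.002  0.001 -1.   ] F [ 0.8  0.1 -0.9] op 0.603 q6 0.16
```

View pics/p6.png

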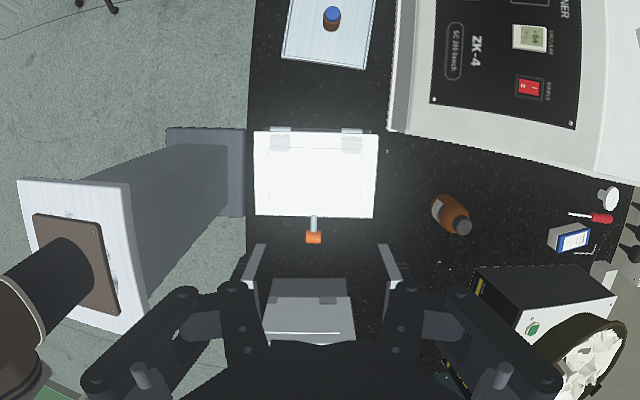

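The vial stands in the tray with its cap at (331,13), and lid A is shut. Next I'll close lid B the way it opened.

drive_tool([
  [0.1, -0.6, 3.0, -0.1, 0.6],
  [0.2, -0.6, 3.0, -0.1, 0.6],
  [0.1, -0.6, 3.0, -0.2, 0.6],
  [0.1, -0.6, 3.0, -0.1, 0.6],
  [0.2, -0.7, 3.0, -0.1, 0.6],
  [0, 0, 0, 0, 0.6],
  [0, 0, 0, 0, 0.6],
], force=40)

```text
time: 24.7
eef_pos: [0.4388, 0.0623, 0.2437]
tcp_rot: [0.477, 0.522, -0.477, 0.522]
contact_force: [-0.2, 0.5, 0.4]
opening: 0.602
```

drive_tool([
  [3.8, 0, 0, 0, 0.6],
  [3.8, 0, 0, 0, 0.6],
  [0, 0, 0, 0, 0.6],
  [0, 0, 0, 0, 0],
  [0, 0, 0, 0, 0],
  [0, 0, 0, 0, 0],
  [0, 0, 0, 0, 0],
  [0, 0, 0, 0, 0],
])

```text
time: 25.5
eef_pos: [0.4389, 0.062, 0.1699]
tcp_rot: [0.477, 0.522, -0.477, 0.522]
contact_force: [-5.4, 1.4, 6.0]
opening: 0.195
```

```bash
python3 -c "
from h import *
where()"
```

```text
t 25.5 p [0.4389 0.062  0.1699] yaw 5.13 x [ 0.     0.001 -1.   ] F [-5.4  1.4  6. ] op 0.195 q6 -0.18
```

drive_tool([
  [-0.1, 0, 1.4, 0, 0],
  [0.1, 0, 1.7, 0, 0],
  [0.3, 0, 1.7, 0, 0],
  [0.5, 0, 1.6, 0, 0],
  [0.8, 0, 1.5, 0, 0],
  [1.0, 0, 1.4, 0, 0],
])

```text
time: 26.1
eef_pos: [0.4471, -0.0317, 0.1438]
tcp_rot: [0.477, 0.522, -0.477, 0.522]
contact_force: [-5.6, -0.3, 4.6]
opening: 0.192
```

drive_tool([
  [1.2, 0, 1.2, 0, 0],
  [1.3, 0, 1.1, 0, 0],
  [1.5, 0, 0.9, 0, 0],
  [1.6, 0, 0.6, 0, 0],
  [1.6, 0, 0.4, 0, 0],
  [1.8, 0, 0.2, 0, 0],
  [0.3, 0, 0, 0, 0],
])

```text
time: 26.8
eef_pos: [0.4515, -0.0773, 0.0538]
tcp_rot: [0.474, 0.523, -0.479, 0.521]
contact_force: [-21.8, -1.4, 43.2]
opening: 0.195
```

drive_tool([
  [0, 0, 0, 0, 0.6],
  [0, 0, 0, 0, 0.6],
  [-3, 0, 0, 0, 0.6],
  [-4, 0, 0, 0, 0.6],
  [-3, 0, 0, 0, 0.6],
  [-3, 0, 0, 0, 0.6],
  [0, 0, 4, 0, 0.6],
  [0, 0, 4, 0, 0.6],
  [0, 0, 0, 0, 0.6],
])

```text
time: 27.7
eef_pos: [0.4593, -0.1582, 0.18]
tcp_rot: [0.478, 0.519, -0.478, 0.523]
contact_force: [0.2, -0.5, 0.4]
opening: 0.597
```

```bash
python3 knob.py; python3 peek.py p7.png
```

```text
t 27.75 p [ 0.4586 -0.1563  0.1793] yaw 4.94 x [ 0.002 -0.001 -1.   ] F [ 1.2  0.5 -0.4] op 0.601 q6 -0.62
knob [318.9  95.9] [309  87  21  18 357] [ 0.4506 -0.0756  0.07  ]
knob [328.6 286.3] [319 279  20  14 199] [ 0.4744 -0.2498  0.07  ]
lid [[0.377, 0.005], [0.383, -0.056], [0.514, -0.045], [0.509, 0.015]] [(-84.4, 0.061), (4.8, 0.131), (95.0, 0.06), (-175.3, 0.132)]
lid [[0.424, -0.124], [0.419, -0.217], [0.512, -0.228], [0.51, -0.202], [0.546, -0.214], [0.555, -0.14]] [(-92.6, 0.093), (-6.6, 0.093), (94.5, 0.026), (-18.4, 0.037), (82.8, 0.074), (172.9, 0.132)]
t 27.75 p [ 0.4586 -0.1563  0.1793] yaw 4.94 x [ 0.002 -0.001 -1.   ] F [ 1.2  0.5 -0.4] op 0.601 q6 -0.62
```

View pics/p7.png

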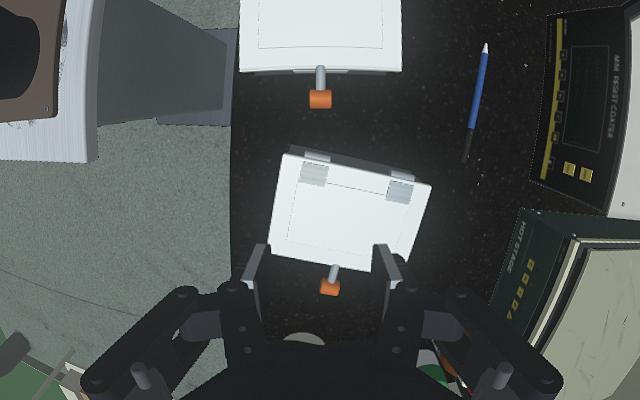

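Lids B and C are shut: both knob positions match their first shut readings to within 0.4 mm, now seen from another angle. Nothing touches the arm, so I'm handing in.

```bash
python3 -c "
from plant import sign_off
print(sign_off())"
```

```text
the job is handed in; nothing more can be done
None
```

The blue-capped vial now stands in the steel tray, all three lids are shut, and I handed the job in at about 28 s. The hand-in reports no verdict.

**What I did:** I opened box C first and found the cream-capped vial, so I shut it again. Box B held the blue-capped vial. I lifted it out upright and lowered it onto the tray floor until it touched at about 6 N. Then I let go slowly and shut B. Box A was never opened, so I did not see the black-capped vial; I take it to be in A because the other two were found elsewhere.

**Last checks:**
- **Vial:** the wrist picture after release showed it standing in the tray. I did not look at it again before handing in.
- **Lids:** knobs B and C were back within 0.4 mm of where they were when first seen shut. Each lid was pressed home with about 40 N on the wrist, well under the 120 N limit. Lid A looked shut in the wrist picture.
- **Cream-capped vial:** I did not look into box C again after shutting it.
- **Arm:** it was clear of everything at the end, with contact force near zero. I saw no bystander disturbed, but I did not measure their positions again.

Nothing failed. The tray-centre estimates from the three cameras differed by up to 4 mm, so I aimed between them.

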